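# Load a vial carrier into the analyser's feed chute

### The job

Pick up the square carrier that holds the capped vial, set it flat and square on the wide loading apron at the top of the analyser's sloped chute, and push it down the lane under the hold-down lips, against the sprung stop, until both side catches have snapped in behind it and keep it pressed against the stop. Push by feel: never drive the sprung stop to the bottom of its travel, keep the vial upright, and leave the other glassware and the empty carrier where they stand.

Things in the scene. Friction and masses are not known exactly. Their poses are not given: they have to be found in the camera images.
- carrier_mid (a point): Middle of the loose vial carrier to load (0.1 to 0.2 kg): on the vial's axis, 31 mm above the underside. Grey plastic square base 46 x 46 mm, 26 mm high, with a round black-capped amber vial fixed upright in its centre, 26 mm in diameter, from 26 to 62 mm above the underside. x, y along the base's sides, z up the vial. The four sides are alike: any quarter turn is as good.
- lane: Sloped steel lane of the chute, fixed. Origin on the floor surface, middle of the upper edge. x straight downhill along the floor (slope 0.17 rad), y across, z square to the floor, floor at z = 0. The carrier stays where it is put on the slope. At the lower end an aluminium escapement carriage is clamped at an unmeasured setting, new each time. A white analyser box, 100 mm tall, begins 320 mm down.
- apron (a point): Floor point on the centre line at lane x = 40 mm, axes as the lane's: middle of the loading apron, a good place for the middle of the carrier's underside. The apron is 90 mm wide, from lane x = 0 to 110 mm. Guide walls 5 mm high, 4 mm thick, funnel from 80 mm apart at x = 50 mm to 49 mm apart at x = 110 mm.
- throat (a point): Floor point on the centre line at lane x = 110 mm, axes as the lane's: end of the funnel. From here the walls (5 mm high) run on parallel, 49 mm apart, to the lower end.
- catch_zone (a point): Floor point on the centre line at lane x = 186 mm, axes as the lane's: the noses of the two flat side catches lie 0 to 40 mm downhill of it (always 44 mm uphill of the stop's face). Catches: 6 to 10 mm above the floor, hinged at the sides 28 mm uphill of the noses, sprung inward, 34 mm free between noses. The base spreads them with a drag of 3 to 7 N. A pusher 12 mm or more above the floor clears them.
- lip_zone (a point): Floor point on the centre line at lane x = 204 mm, axes as the lane's: two hold-down lips over the base's sides begin 0 to 40 mm downhill of it (always 26 mm uphill of the stop's face) and run to the stop: underside 29 mm, top 32 mm above the floor, 32 mm wide open slot between them for the vial, 78 mm wide overall.
- stop_zone (a point): Floor point on the centre line at lane x = 230 mm, axes as the lane's: the face of the sprung stop (upright plate 42 mm wide, 4 to 24 mm above the floor) stands, unpressed, anywhere from 0 to 40 mm downhill of it. The catches snap in behind the carrier once the stop is pressed in 3 to 4 mm (about 8 N at the stop, with drag 10 to 13 N at the pusher).
- stop (a joint): How far the sprung stop is pressed in, in m: 0 free, 0.009 bottomed. The spring gives 2 N per mm with no preload (18 N at the bottom). About 0.002 with the carrier caught; back to 0 if the catches have not closed behind it.
- empty_carrier: A bystander: an equal grey square base 46 x 46 x 26 mm without a vial; origin under its centre. It may stand in either of two places, the loaded carrier in the other.
- flask: A bystander: conical glass flask, 84 mm wide, 118 mm tall; origin under its centre.
- beaker: A bystander: open glass beaker, 72 mm wide, 90 mm tall; origin under its centre.
- wash_bottle: A bystander: white plastic bottle, 64 mm wide, 170 mm tall; origin under its centre.
There are look-alikes about, which are no part of the job. Leave any blue, green or pink look-alike of the part that bears carrier_mid alone.

How it is judged (in metres and radians):
On the way:
1. the carrier stands flat on the loading apron, upstream of the narrow lane (x of carrier_mid in the frame of lane between 0.015 and 0.095 m and y of carrier_mid in the frame of lane between -0.03 and 0.03 m and z of carrier_mid in the frame of lane between 0.027 and 0.034 m and angle between the z axis of carrier_mid and the z axis of lane, either way round below 0.06 rad), for 0.2 s.
At the end, for the whole second after the job is handed in: The carrier, let go and at rest, lies flat on the lane's floor (within 0.06 rad) at the lower end, caught between the side catches and the sprung stop, with the stop still pressed in by more than 1.2 mm (value of joint stop above 0.0012 m and x of carrier_mid in the frame of lane between 0.203 and 0.256 m and y of carrier_mid in the frame of lane between -0.005 and 0.005 m and z of carrier_mid in the frame of lane between 0.028 and 0.034 m and angle between the z axis of carrier_mid and the z axis of lane, either way round below 0.06 rad and velocity of joint stop below 0.005 m/s); the robot touches nothing.
It fails at once if the sprung stop is driven to the bottom of its travel (beyond 8.8 mm) (value of joint stop above 0.0088 m).
It fails at once if the vial is tipped more than 0.6 rad from upright (angle between carrier_mid's own z axis and vertical above 0.6 rad).
It fails at once if the empty carrier, flask, beaker or wash bottle is moved more than 30 mm (distance of any of empty_carrier, flask, beaker, wash_bottle from where it was at the start of the episode above 0.03 m).
It also fails if it takes over 64 s, if anything falls off the work surface, if the arm or the gripper's body presses on something with over 40 N, if the wrist force passes 120 N, or if a joint passes its speed limit or range.

### The arm

A 7-joint arm with a two-finger parallel gripper is mounted at the origin on the work surface. World frame = base frame: x ahead of the robot, y to its left, z up, the work surface at z = 0. Lengths are in m, angles in degrees, forces in N, time in s.
With the tool pointing down it reaches from about 0.35 to 0.775 m from the base axis. Payload 3.1 kg.
Tool frame: the origin (TCP) lies on the centre line of the jaws, within the pads' length; the fingertips stand 17 mm ahead of it and the grasp point (between the pads) lies 2 mm behind it (robot.tip_reach is the distance from the TCP to the fingertips, in m); z points along the fingers, y is the line along which they close (so a half turn about z gives the same grasp; the last joint's range is limited). The gripper opens to 85 mm and grips with 20 to 120 N. Pads are 22 mm wide; open, the fingers measure 114 mm over their backs; the gripper's body (76 mm by 85 mm) begins 54 mm behind the grasp point. The pads swing forward as they close: fully open they stand 13 mm farther back than shut.
Start: joints at [-79.452, 17.813, 0.802, 86.603, -0.252, 75.585, -1.558], TCP at [0.123, 0.536, 0.248] pointing down, gripper open.
Joint ranges: [-154.91, 154.91], [-16.99, 109.72], [-72.82, 74.43], [7.12, 147.25], [-82.49, 262.49], [11.32, 116.49], [-174.64, 174.64]. Speed limits (degrees/s): [159.86, 159.86, 180, 180, 180, 180, 180].

### API

Orientations are given as [roll, pitch, yaw] about the fixed x, y, z axes, in that order (R = Rz(yaw) Ry(pitch) Rx(roll)).
In Python, from station import robot, fingers, vision, workorder, recognise gives the robot as it stands. Calls block until the motion is done:
- robot.move_to(position, orientation): joint-space move of the TCP to a pose.
- robot.line_to(position, orientation=None, velocity=0.15, f_stop=None): straight line of the TCP; orientation=None keeps the orientation; velocity is the mean speed in m/s. With f_stop (N) it stops when the force on the tool has changed by that much, and returns True; else False.
- robot.move_j(angles): joint-space move.
- fingers.gripper_to(opening, force=None): opening from 0.0 (shut) to 1.0 (fully open); force is the grip in N (None keeps the last); returns when the fingers have stopped.
- robot.pause(seconds).
- robot.inverse_kinematics(position, orientation): joint angles nearest the present ones, or None.
- vision.grab_frame(name): name is "scene" or "top"; returns the picture (420x560x3 uint8, red, green, blue); there is no depth.
- vision.calibration(name): a dict with "mtx" (3x3 intrinsics, pixels), "k1" (the pictures are not rectified: a ray, as slopes to the right and down, at radius r is drawn at 1 + k1 r^2 times it, then the intrinsics apply), "extrinsics" (4x4, takes a point from world to camera coordinates). Camera axes: x right, y up, looking along -z (the intrinsics and any distortion apply to the point x, -y, -z); pixel columns grow to the right and rows downward; lengths in m; the calibration is good to about 2 mm. A picture is of the moment at which its call begins. calibration takes no time and is no camera call.
A pose or a line that the arm cannot do raises robot.PlanningError and nothing moves.
- workorder.close_job(): hands the job in; it is judged then, once.
Trained networks look in the newest picture that a camera, given by its name, has taken for a name from the list of things; names that differ only in an ending like _2 or _b are one class to them, and where a whole thing is asked for, a point or a joint stands for the part that bears it (a point fixed in the world has none). Each returns a list of dicts, best first, with "p" (0 to 1); they miss things now and then, are a little off and sometimes report something else, mostly with a low value. They report only what shows in the picture. A call takes as long as a camera call. They do not tell look-alikes from the thing itself.
- recognise(label, camera): "rect" ([centre column, centre row, width, height] in pixels, round what is visible of it).
Readings, each from a call of its own:
- robot.current_time_s(): time.
- robot.current_joint_positions(): joint angles.
- robot.current_dq(): joint speeds.
- robot.current_joint_torque(): joint torques, N m.
- robot.current_tool_pos(): TCP position.
- robot.current_eef_rot(): TCP orientation.
- robot.current_contact_force(): force on the tool from outside, world axes, zero at the start.
- robot.current_torque(): the same for the moment, N m.
- robot.current_finger_gap(): opening from 0.0 (shut) to 1.0 (fully open).
- robot.current_gripper_force(): force on a finger pad.
Only numpy, scipy, OpenCV 4.12 (cv2) and the standard library are available. Lean on these libraries where they do the work, as an engineer would, in place of code of your own. Each camera call takes 0.05 s, during which the arm holds its last target. There are 200 camera calls.

## Working session

There is one attempt and no reset: what is moved stays moved. The work goes in short steps, each a Python script; the robot and the scene stay as the last script left them, time stands still between calls to the robot, and variables do not carry over. Pictures are saved under pics/ and viewed, at most 10 in all, crops included, and the job is handed in when it is done.

```bash
ls; mkdir -p pics
cat > h.py <<'E'
import numpy as np, cv2
from station import robot, fingers, vision, workorder, recognise
def save(im,n): cv2.imwrite('pics/'+n,cv2.cvtColor(im,cv2.COLOR_RGB2BGR))
def proj(P,cam):
    c=vision.calibration(cam);E=np.array(c['extrinsics']);M=np.array(c['mtx'])
    p=np.atleast_2d(P)@E[:3,:3].T+E[:3,3]
    s=np.c_[p[:,0]/-p[:,2],-p[:,1]/-p[:,2]];r2=(s**2).sum(1,keepdims=True)
    s=s*(1+c['k1']*r2); return s@M[:2,:2].T+M[:2,2]
def ray(uv,cam):
    c=vision.calibration(cam);E=np.array(c['extrinsics']);M=np.array(c['mtx'])
    d=np.linalg.inv(M[:2,:2])@(np.array(uv,float)-M[:2,2]);s=d.copy()
    for _ in range(30): s=d/(1+c['k1']*(s@s))
    R=E[:3,:3]; return -R.T@E[:3,3], R.T@np.array([s[0],-s[1],-1.])
def atz(uv,cam,z):
    o,d=ray(uv,cam); return o+d*(z-o[2])/d[2]
E
python3 - <<'E'
from h import *
for c in('top','scene'):
    im=vision.grab_frame(c); save(cv2.resize(im,(800,600),interpolation=cv2.INTER_CUBIC),c+'0.png')
    print(c,np.round(atz((280,210),c,0),3), np.round(ray((280,210),c)[0],3))
    for n in('carrier_mid','empty_carrier','flask','beaker','wash_bottle','lane','stop'):
        try: print(n,[(np.round(d['rect']).astype(int).tolist(),round(d['p'],2)) for d in recognise(n,c)])
        except Exception as e: print(n,e)
print(robot.current_time_s())
E
```

```text
pics
top [0.619 0.136 0.   ] [0.533 0.179 0.957]
carrier_mid [([197, 230, 26, 32], 0.79), ([247, 205, 22, 30], 0.74), ([112, 171, 33, 30], 0.63), ([180, 285, 27, 27], 0.61)]
empty_carrier [([232, 294, 33, 31], 0.95), ([380, 226, 149, 85], 0.34)]
flask [([262, 145, 44, 38], 0.91)]
beaker [([156, 173, 42, 38], 0.66)]
wash_bottle []
lane [([381, 226, 151, 89], 0.93)]
stop [([438, 208, 14, 14], 0.69)]
scene [0.511 0.171 0.   ] [1.306 0.389 0.723]
carrier_mid [([282, 243, 26, 36], 0.86), ([418, 295, 34, 36], 0.83), ([333, 233, 27, 30], 0.75), ([358, 204, 29, 29], 0.74), ([365, 270, 39, 54], 0.26)]
empty_carrier []
flask [([252, 277, 43, 69], 0.87)]
beaker [([366, 269, 40, 53], 0.77)]
wash_bottle [([161, 251, 41, 74], 0.6)]
lane [([169, 197, 133, 41], 0.77)]
stop []
0.8
```

View pics/top0.png

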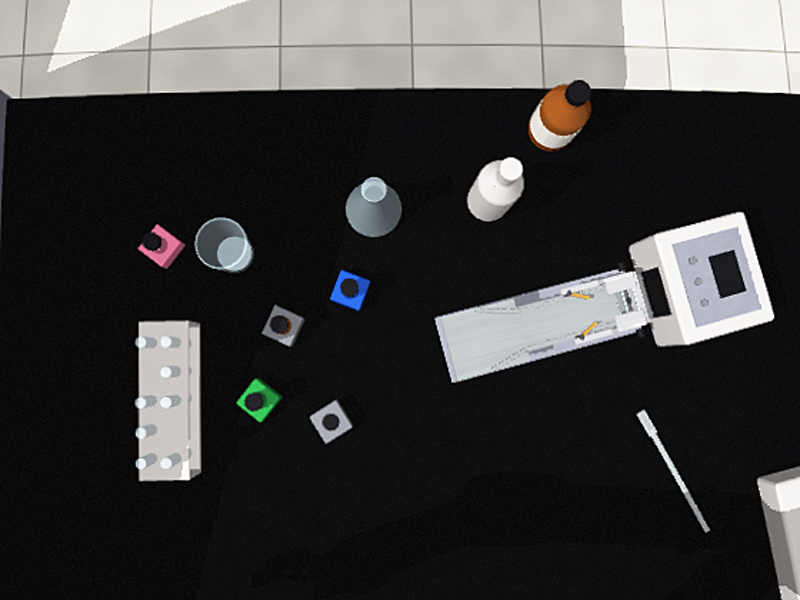

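View pics/scene0.png

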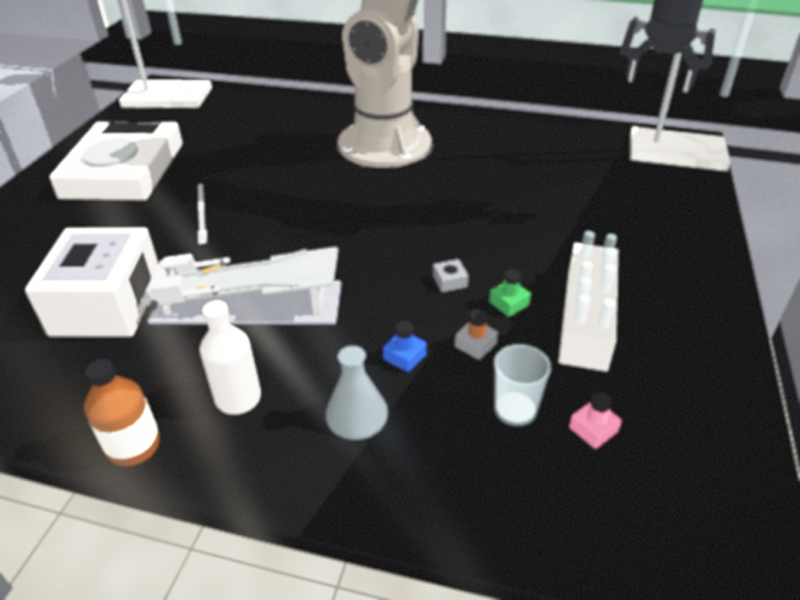

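Candidates in the top picture (560-px scale): grey base with amber vial (198,229), empty grey carrier with a hole (232,295), and the blue (245,203), green (181,280) and pink (112,172) look-alikes. I choose the grey base with the amber vial and check it in close crops, along with the lane.

Run:
```python
from h import *
t=vision.grab_frame('top'); s=vision.grab_frame('scene')
def crop(im,x,y,w,h,k): return cv2.resize(im[y:y+h,x:x+w],None,fx=k,fy=k,interpolation=cv2.INTER_CUBIC)
save(np.vstack([crop(t,300,180,160,90,5)]),'lane_top.png')
a=crop(s,95,165,150,70,5); b=crop(s,310,210,50,45,5); c=crop(t,170,205,50,45,5)
o=np.zeros((580,760,3),np.uint8); o[:350,:750]=a; o[352:577,:250]=b; o[352:577,300:550]=c
save(o,'mix.png'); np.save('t.npy',t); np.save('s.npy',s)
```

```text
(no output)
```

View pics/lane_top.png

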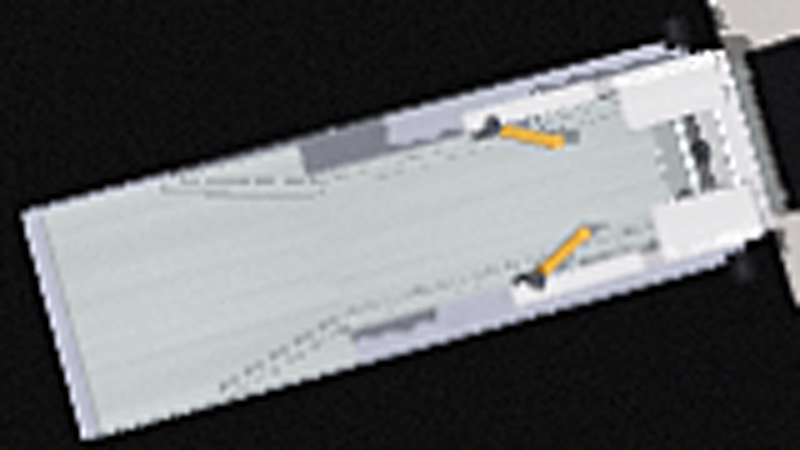

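View pics/mix.png

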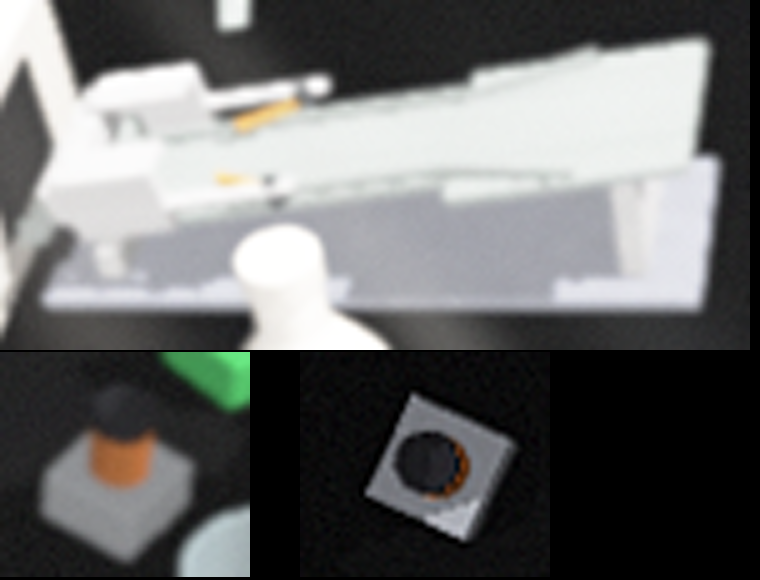

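The crop shows the grey base with the amber vial and black cap, so the choice holds. The lane floor's upper-edge corners are at about (309,222) and (320,267) in the top picture, the catches (orange) end at about (414,208)/(418,226), and the lips start at about (424,200)/(431,222). Next I fit both poses.

Run:
```python
from h import *
from scipy.optimize import least_squares
T=lambda u,v:np.array([300+u/5,180+v/5]); S=lambda u,v:np.array([95+u/5,165+v/5])
def Rl(yaw): # x downhill
    c,s=np.cos(yaw),np.sin(yaw); return np.array([[c,-s,0],[s,c,0],[0,0,1]])@cv2.Rodrigues(np.array([0,.17,0]))[0]
print('tip',robot.tip_reach)
# + side = lane y>0 (left when facing downhill) ; image top = far
A=[('top',T(45,211),(0,1,0)),('top',T(98,434),(0,-1,0)),('top',T(303,139),(.11,1,0)),('top',T(352,338),(.11,-1,0)),
   ('scene',S(708,40),(0,-1,0)),('scene',S(691,164),(0,1,0)),('scene',S(473,75),(.11,-1,0)),('scene',S(445,188),(.11,1,0))]
def f(p,raw=False):
    R=Rl(p[3]);r=[]
    for c,uv,(x,s,z) in A: r.append(proj(p[:3]+R@[x,.045*s,z],c)[0]-uv)
    return np.array(r) if raw else np.ravel(r)
best=min((least_squares(f,[.6,.15,.1,y0],loss='soft_l1') for y0 in(-1.5,1.5,0,3)),key=lambda r:r.cost)
p=best.x; print('lane',np.round(p,4),np.degrees(p[3]),best.cost); print(np.round(f(p,True),1).tolist())
R=Rl(p[3]); np.save('lane.npy',p)
def inl(uv,cam,z): # hit plane lane z
    o,d=ray(uv,cam); o=R.T@(o-p[:3]); d=R.T@d; return np.round(o+d*(z-o[2])/d[2],4)
for n,uv,z in(('lipL',(617,95),.032),('lipR',(655,208),.032),('lipRo',(662,255),.032),('noseL',(576,142),.008),('noseR',(592,230),.008),('wallL',(162,182),.005),('stop',(690,150),.024)):
    print(n,inl(T(*uv),'top',z))
print('slip scene',inl(S(160,145),'scene',.032),inl(S(200,68),'scene',.032))
# carrier
C=lambda u,v:np.array([170+(u-300)/5,205+(v-352)/5]); D=lambda u,v:np.array([310+u/5,210+(v-352)/5])
B=[('top',C(415,395),.026),('top',C(367,495),.026),('top',C(514,444),0),('top',C(465,541),0)]
h=.023
def g(q,raw=False):
    r=[]
    for c,uv,z in B:
        P=[[q[0]+h*2**.5*np.cos(q[2]+k*np.pi/2),q[1]+h*2**.5*np.sin(q[2]+k*np.pi/2),z] for k in range(4)]
        e=proj(P,c)-uv; r.append(e[np.argmin((e**2).sum(1))])
    r.append(proj([q[0],q[1],.062],'top')[0]-C(431,463)); r.append(proj([q[0],q[1],.062],'scene')[0]-D(123,398))
    r.append(proj([q[0],q[1],.026],'scene')[0]-D(121,474))
    return np.array(r) if raw else np.ravel(r)
c0=atz(C(431,463),'top',.062)
b=min((least_squares(g,[c0[0],c0[1],a]) for a in np.linspace(0,1.4,6)),key=lambda r:r.cost)
q=b.x.copy(); q[2]=(np.degrees(q[2])-45)%90; print('carrier',np.round(q,4),b.cost,c0); print(np.round(g(b.x,True),1).tolist())
np.save('car.npy',q)
for n,uv in(('beaker',(156,173)),('flask',(262,145)),('blue',(247,205)),('green',(180,285)),('empty',(232,294))): print(n,np.round(atz(uv,'top',.03),3))
```

```text
tip 0.017Traceback (most recent call last):
  File "<stdin>", line 14, in <module>
  File "<stdin>", line 14, in <genexpr>
    return func(*args, **kwargs)
    result = trf(vector_fun.fun, vector_fun.jac, x0, f0, J0, lb, ub, ftol, xtol,
                 gtol, max_nfev, x_scale, loss_function, tr_solver,
                 tr_options.copy(), verbose, callback=callback_wrapped)
    return trf_no_bounds(
        fun, jac, x0, f0, J0, ftol, xtol, gtol, max_nfev, x_scale,
        loss_function, tr_solver, tr_options, verbose, callback=callback)
    f_new = fun(x_new)
    self._update_fun()
    ~~~~~~~~~~~~~~~~^^
    self.f = self.fun_wrapped(xp_copy(self.x))
             ~~~~~~~~~~~~~~~~^^^^^^^^^^^^^^^^^
    return np.atleast_1d(self.fun(x))
                         ~~~~~~~~^^^
    return self.f(x, *self.args, **self.kwargs)
           ~~~~~~^^^^^^^^^^^^^^^^^^^^^^^^^^^^^^
  File "<stdin>", line 12, in f
  File "h.py", line 5, in proj
    c=vision.calibration(cam);E=np.array(c['extrinsics']);M=np.array(c['mtx'])
ValueError: time passes only in moves, steps and waits
```

```bash
sed -i "s/c=vision.calibration(cam)/c=cal(cam)/; s/^def save/import functools\ncal=functools.cache(lambda n:vision.calibration(n))\ndef save/" h.py
cat > fit.py <<'E'
from h import *
from scipy.optimize import least_squares
T=lambda u,v:np.array([300+u/5,180+v/5]); S=lambda u,v:np.array([95+u/5,165+v/5])
def Rl(yaw):
    c,s=np.cos(yaw),np.sin(yaw); return np.array([[c,-s,0],[s,c,0],[0,0,1]])@cv2.Rodrigues(np.array([0,.17,0]))[0]
A=[('top',T(45,211),(0,1,0)),('top',T(98,434),(0,-1,0)),('top',T(303,139),(.11,1,0)),('top',T(352,338),(.11,-1,0)),
   ('scene',S(708,40),(0,-1,0)),('scene',S(691,164),(0,1,0)),('scene',S(473,75),(.11,-1,0)),('scene',S(445,188),(.11,1,0))]
def f(p,raw=False):
    R=Rl(p[3]);r=[]
    for c,uv,(x,s,z) in A: r.append(proj(p[:3]+R@[x,.045*s,z],c)[0]-uv)
    return np.array(r) if raw else np.ravel(r)
a,b_=atz(T(72,322),'top',.09),atz(T(327,238),'top',.075); print('ends',a,b_)
best=least_squares(f,[a[0],a[1],.09,np.arctan2(*(b_-a)[1::-1])],loss='soft_l1')
p=best.x; print('lane',np.round(p,4),np.degrees(p[3]),best.cost); print(np.round(f(p,True),1).tolist())
R=Rl(p[3]); np.save('lane.npy',p)
def inl(uv,cam,z):
    o,d=ray(uv,cam); o=R.T@(o-p[:3]); d=R.T@d; return np.round(o+d*(z-o[2])/d[2],4)
for n,uv,z in(('lipL',(617,95),.032),('lipR',(655,208),.032),('lipRo',(662,255),.032),('noseL',(576,142),.008),('noseR',(592,230),.008),('wallL',(162,182),.005),('stop',(690,150),.024)):
    print(n,inl(T(*uv),'top',z))
print('lip scene',inl(S(160,145),'scene',.032),inl(S(200,68),'scene',.032))
C=lambda u,v:np.array([170+(u-300)/5,205+(v-352)/5]); D=lambda u,v:np.array([310+u/5,210+(v-352)/5])
B=[('top',C(415,395),.026),('top',C(367,495),.026),('top',C(514,444),0),('top',C(465,541),0)]
h=.023
def g(q,raw=False):
    r=[]
    for c,uv,z in B:
        P=[[q[0]+h*2**.5*np.cos(q[2]+k*np.pi/2),q[1]+h*2**.5*np.sin(q[2]+k*np.pi/2),z] for k in range(4)]
        e=proj(P,c)-uv; r.append(e[np.argmin((e**2).sum(1))])
    r.append(proj([q[0],q[1],.062],'top')[0]-C(431,463)); r.append(proj([q[0],q[1],.062],'scene')[0]-D(123,398))
    r.append(proj([q[0],q[1],.026],'scene')[0]-D(121,474))
    return np.array(r) if raw else np.ravel(r)
c0=atz(C(431,463),'top',.062)
b=min((least_squares(g,[c0[0],c0[1],a]) for a in np.linspace(0,1.4,6)),key=lambda r:r.cost)
q=b.x.copy(); q[2]=(np.degrees(q[2])-45)%90; print('carrier',np.round(q,4),b.cost,c0); print(np.round(g(b.x,True),1).tolist())
np.save('car.npy',q)
for n,uv in(('beaker',(156,173)),('flask',(262,145)),('blue',(247,205)),('green',(180,285)),('empty',(232,294))): print(n,np.round(atz(uv,'top',.03),3))
print(robot.current_time_s(),robot.current_eef_rot())
E
python3 fit.py
```

```text
ends [0.5428744  0.07528697 0.09      ] [ 0.57418935 -0.02848949  0.075     ]
lane [ 0.5437  0.0757  0.0824 -1.3196] -75.6089399166001 7.658360049555298
[[-1.6, -0.4], [0.4, -0.4], [-2.3, 0.2], [0.4, 3.8], [-0.9, -0.4], [-0.7, -0.1], [0.3, -0.6], [-0.3, 2.0]]
lipL [0.2366 0.0273 0.032 ]
lipR [ 0.2386 -0.0203  0.032 ]
lipRo [ 0.2357 -0.039   0.032 ]
noseL [0.2267 0.0136 0.008 ]
noseR [ 0.2225 -0.0227  0.008 ]
wallL [0.0506 0.0422 0.005 ]
stop [ 0.2663 -0.0021  0.024 ]
lip scene [0.2356 0.0194 0.032 ] [ 0.2307 -0.0355  0.032 ]
carrier [ 0.582   0.3087 63.0405] 5.750505361257956 [0.58153676 0.30610594 0.062     ]
[[-0.6, -0.6], [-0.9, -0.6], [0.8, 0.1], [1.0, 0.2], [-1.3, -0.2], [-0.1, 0.5], [-0.7, -2.3]]
beaker [0.697 0.394 0.03 ]
flask [0.753 0.172 0.03 ]
blue [0.627 0.205 0.03 ]
green [0.466 0.345 0.03 ]
empty [0.446 0.239 0.03 ]
0.9 [1.79999462e+02 1.85226933e-03 1.67066731e+02]
```

```bash
cat > fit2.py <<'E'
exec(open('fit.py').read().split("a,b_=")[0])
A=A[:3]+A[4:7]+[('top',T(162,182),(.05,.042/.045,.005)),('top',T(222,388),(.05,-.042/.045,.005))]
k=1/.045
X=[('top',T(632,128),(0,.016*k,.032)),('top',T(617,92),(0,.039*k,.032)),('top',T(655,208),(0,-.016*k,.032)),('top',T(664,255),(0,-.039*k,.032)),('top',T(576,142),(-.018,.017*k,.008)),('top',T(592,230),(-.018,-.017*k,.008)),('scene',S(160,145),(0,.016*k,.032)),('scene',S(200,66),(0,-.039*k,.032))]
N=len(A); A0=A
def f(p,raw=False):
    R=Rl(p[3]);r=[]
    for i,(c,uv,(x,s,z)) in enumerate(A0+X): r.append(proj(p[:3]+R@[x+(p[4] if i>=N else 0),.045*s,z],c)[0]-uv)
    return np.array(r) if raw else np.ravel(r)
b=least_squares(f,[.5437,.0757,.0824,-1.32,.235],loss='soft_l1'); p=b.x
print(np.round(p,4),np.degrees(p[3]),b.cost); print(np.round(f(p,True),1).tolist()); np.save('lane.npy',p)
E
python3 fit2.py
```

```text
[ 0.5437  0.0747  0.0801 -1.3343  0.2383] -76.44747032469407 12.625412673049102
[[-0.8, -0.5], [0.4, -0.4], [-1.5, 1.0], [-1.0, 0.3], [-1.4, 0.6], [0.4, -0.3], [0.5, 0.5], [-0.4, 0.7], [0.0, 0.3], [-0.1, -3.5], [-0.3, -0.3], [1.0, 1.4], [-2.5, 0.7], [-1.3, -0.9], [-0.6, -1.1], [-2.3, -0.2]]
```

```bash
cat >> h.py <<'E'
from scipy.spatial.transform import Rotation as Ro
def lane():
    p=np.load('lane.npy'); return p[:3],(Ro.from_euler('z',p[3])*Ro.from_euler('y',.17)).as_matrix()
def lp(x,y,z): o,R=lane(); return (o+R@[x,y,z]).tolist()
def lrpy(flip): 
    R=lane()[1]; return Ro.from_matrix(R@np.diag([-1,1,-1] if flip else [1,-1,-1])).as_euler('xyz',degrees=True).tolist()
def tl(): o,R=lane(); return np.round(R.T@(np.array(robot.current_tool_pos())-o),4)
def fl(): return np.round(lane()[1].T@np.array(robot.current_contact_force())[:3],1)
E
python3 - <<'E'
from h import *
q=np.load('car.npy'); 
for f in(0,1): print(f,lrpy(f),robot.inverse_kinematics(lp(.045,0,.12),lrpy(f)),robot.inverse_kinematics(lp(.2,0,.05),lrpy(f)))
o=[180,0,q[2]+90]; x,y=q[0]-.0,q[1]
fingers.gripper_to(.7)
robot.move_to([x,y,.16],o); robot.line_to([x,y,.047],velocity=.12,f_stop=8)
print(robot.current_tool_pos())
fingers.gripper_to(0,40); print(robot.current_finger_gap(),robot.current_gripper_force())
robot.line_to([x,y,.2],velocity=.15)
print(robot.current_finger_gap(),robot.current_contact_force(),robot.current_time_s(),robot.current_joint_positions())
t=vision.grab_frame('top');s=vision.grab_frame('scene')
save(np.hstack([cv2.resize(t[150:330,120:320],(400,360)),cv2.resize(s[120:300,250:450],(400,360))]),'lift.png')
E
```

```text
0 [180.0, 9.74028251722399, -76.44747032469407] [ -38.63515274   35.24756827   64.50571385   89.91323234  -39.61956475
   82.49769966 -135.06095813] [ -21.48264359   49.46314142   64.28980081   86.27294921  -50.24412833
   81.97051494 -117.13657461]
1 [180.0, -9.74028251722399, 103.55252967530592] [-32.70569336  30.12017053  52.48011935  89.72090662 -32.58394667
  78.48159394  39.12330244] [-21.667247    49.75763947  64.80522538  86.27969987 -50.62914792
  82.25461577  63.10871419]
[0.58286504 0.30910983 0.04808122]
0.29059216953447164 39.371581077575684
0.29191646192200515 [ 0.00301335  0.30058093 -2.17463017] 5.825 [-39.96763624  32.96683142  17.57591724  72.38887418  -9.73322092
  76.24069019  40.31488876]
```

View pics/lift.png

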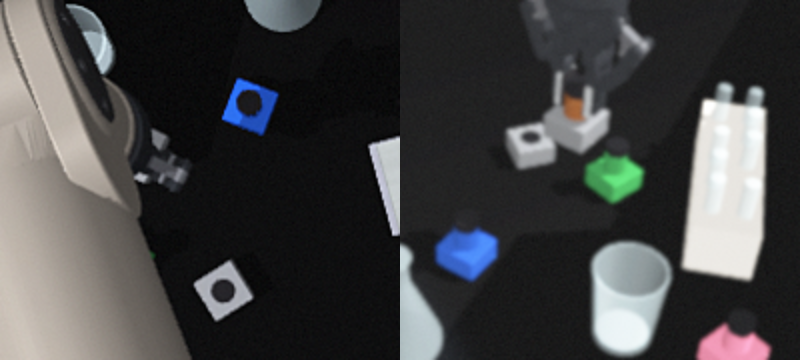

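The carrier hangs level in the fingers (scene crop, about (575,120)), and the rest of the glassware looks undisturbed. Now I place it.

Run:
```python
from h import *
o=lrpy(1)
robot.move_to(lp(.045,0,.11),o)
robot.line_to(lp(.045,0,.060),velocity=.1,f_stop=8)
print('hit',robot.line_to(lp(.045,0,.038),velocity=.02,f_stop=4),tl(),fl())
robot.pause(.3); print(tl(),fl())
fingers.gripper_to(.55); print(tl(),fl())
robot.line_to(lp(.045,0,.14),velocity=.15)
robot.move_to(lp(-.06,.0,.16),o)
t=vision.grab_frame('top');s=vision.grab_frame('scene'); np.save('t2.npy',t)
save(np.hstack([cv2.resize(t[180:280,290:390],(400,400),interpolation=2),cv2.resize(s[150:250,160:260],(400,400),interpolation=2)]),'placed.png')
print(robot.current_time_s(),recognise('carrier_mid','top'))
```

```text
hit True [0.045  0.0001 0.0498] [-0.8 -0.2  5. ]
[0.045  0.0001 0.0497] [-0.5  0.4  5.3]
[ 0.0449 -0.0012  0.0481] [-0.8  0.2  0.4]
10.3583 [{'rect': [112.8, 172.4, 35.1, 28.1], 'p': 0.97}, {'rect': [248.2, 206.4, 23.6, 29.4], 'p': 0.65}, {'rect': [231.8, 293.4, 31.7, 31.4], 'p': 0.39}]
```

View pics/placed.png

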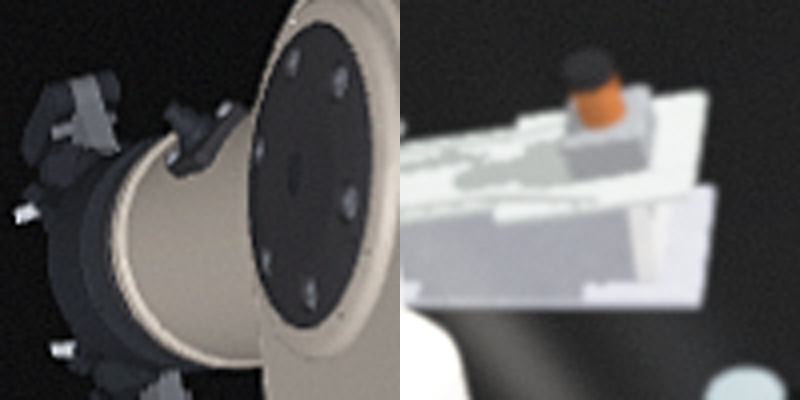

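The carrier stands square and flat on the apron. Next I push it from behind with nearly shut fingers, first up to just before the catches.

Run:
```python
from h import *
o=lrpy(1); Z=.035
fingers.gripper_to(.12); print(robot.current_finger_gap())
robot.line_to(lp(-.03,0,.07),o,velocity=.15)
robot.line_to(lp(-.03,0,Z),velocity=.1,f_stop=8)
print(fl())
hit=robot.line_to(lp(.130,0,Z),velocity=.04,f_stop=8)
print(hit,tl(),fl(),robot.current_time_s())
t=vision.grab_frame('top');s=vision.grab_frame('scene')
save(np.hstack([cv2.resize(t[180:280,350:450],(400,400),interpolation=2),cv2.resize(s[150:250,110:210],(400,400),interpolation=2)]),'push1.png')
```

```text
0.11877513671594395
[-0.7  0.5  0.4]
False [0.1299 0.     0.035 ] [-1.6  1.2  0.2] 16.2833
```

View pics/push1.png

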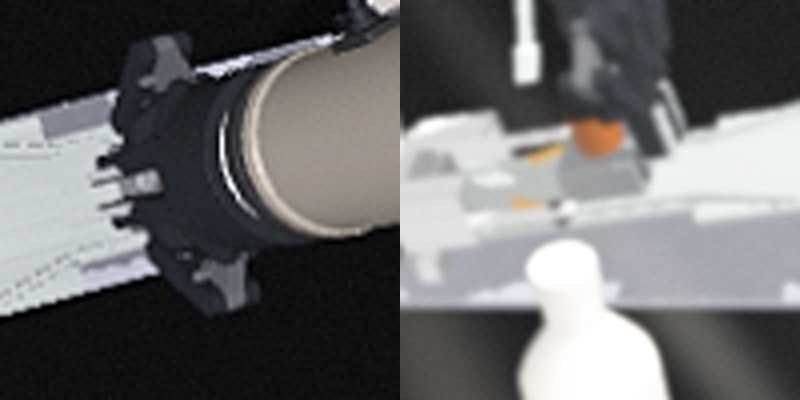

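The carrier is in the parallel lane, flat, with its rear against the fingers and just before the orange catches. Now I push slowly by feel.

```bash
cat > push.py <<'E'
from h import *
Z=.035; log=[]; base=.6; pk=0; x=tl()[0]
t0=robot.current_time_s()
while x<.222 and robot.current_time_s()-t0<22:
    x+=.003 if x<.192 else .0005
    st=robot.line_to(lp(x,0,Z),velocity=.03 if x<.192 else .012,f_stop=9)
    F=-fl()[0]-base; log.append((round(tl()[0]*1000,1),round(F,1)))
    if F>14.5 or (x<.195 and F>11): break
    if pk>8.5 and F<pk-2: print('drop'); break
    pk=max(pk,F)
print(log,fl(),robot.current_time_s())
E
python3 push.py
```

```text
[(np.float64(133.7), np.float64(-0.7)), (np.float64(136.5), np.float64(-0.1)), (np.float64(139.4), np.float64(-0.4)), (np.float64(142.3), np.float64(-0.8)), (np.float64(145.1), np.float64(0.1)), (np.float64(147.6), np.float64(0.6)), (np.float64(149.7), np.float64(4.2)), (np.float64(153.5), np.float64(3.3)), (np.float64(157.2), np.float64(3.1)), (np.float64(159.9), np.float64(3.1)), (np.float64(164.2), np.float64(1.3)), (np.float64(167.1), np.float64(1.1)), (np.float64(169.7), np.float64(0.6)), (np.float64(172.4), np.float64(1.0)), (np.float64(175.3), np.float64(1.5)), (np.float64(178.4), np.float64(0.5)), (np.float64(181.4), np.float64(1.1)), (np.float64(184.4), np.float64(0.2)), (np.float64(187.4), np.float64(0.5)), (np.float64(190.4), np.float64(0.7)), (np.float64(193.2), np.float64(1.2)), (np.float64(193.4), np.float64(0.7)), (np.float64(193.9), np.float64(1.1)), (np.float64(194.4), np.float64(2.6)), (np.float64(195.0), np.float64(1.9)), (np.float64(195.5), np.float64(1.0)), (np.float64(196.0), np.float64(1.7)), (np.float64(196.5), np.float64(1.9)), (np.float64(197.0), np.float64(
[... 978 characters left out ...]
p.float64(6.1)), (np.float64(208.5), np.float64(6.9)), (np.float64(208.7), np.float64(7.6)), (np.float64(209.2), np.float64(7.4)), (np.float64(209.2), np.float64(7.8)), (np.float64(209.2), np.float64(7.8)), (np.float64(209.3), np.float64(9.2)), (np.float64(209.5), np.float64(8.7)), (np.float64(209.7), np.float64(10.7)), (np.float64(209.9), np.float64(10.5)), (np.float64(210.0), np.float64(11.5)), (np.float64(210.2), np.float64(11.4)), (np.float64(210.4), np.float64(11.7)), (np.float64(210.6), np.float64(12.5)), (np.float64(210.7), np.float64(13.0)), (np.float64(210.9), np.float64(13.4)), (np.float64(211.0), np.float64(13.6)), (np.float64(211.2), np.float64(14.6))] [-15.2  -3.4   7.6] 34.5333
```

Force rises from TCP x≈205.4 mm (stop contact) to 14.6 N at 211.2 mm. I back off gently and see where contact is lost, then look.

Run:
```python
from h import *
Z=.035;log=[]
for x in np.arange(.2105,.2005,-.001):
    robot.line_to(lp(x,0,Z),velocity=.02); log.append((round(float(tl()[0])*1000,1),fl().tolist()))
print(log)
robot.line_to(lp(.17,0,.05),velocity=.15); robot.line_to(lp(.12,0,.15),velocity=.2)
robot.move_to(lp(-.1,.0,.2),lrpy(1))
t=vision.grab_frame('top');s=vision.grab_frame('scene')
save(np.hstack([cv2.resize(t[190:250,390:450],(400,400),interpolation=2),cv2.resize(s[160:220,100:160],(400,400),interpolation=2)]),'after.png')
print(robot.current_time_s())
```

```text
[(208.8, [-6.7, -1.4, 3.1]), (208.4, [-6.5, -0.3, 2.6]), (208.0, [-5.6, -0.5, 1.8]), (207.7, [-4.0, -0.2, 0.3]), (207.6, [-1.3, 0.3, -1.4]), (207.0, [-0.4, -1.1, -0.3]), (204.8, [0.5, -0.4, -0.6]), (203.4, [0.1, 0.3, -0.4]), (202.4, [-0.1, 0.3, -0.6]), (201.4, [0.3, -0.1, -0.2])]
39.4167
```

View pics/after.png

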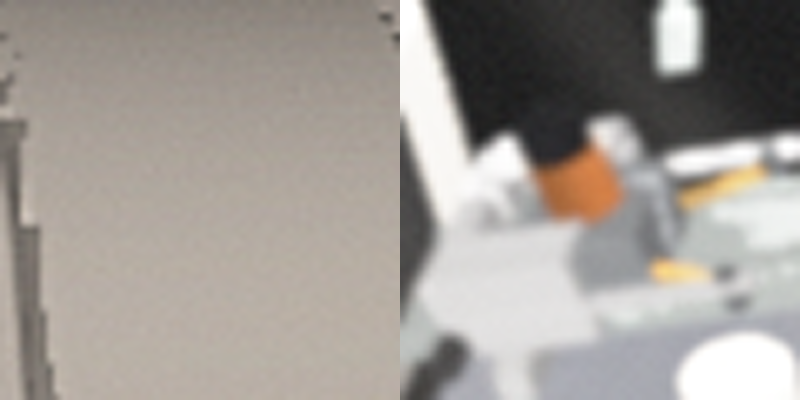

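Contact was lost at about 207.3 mm, roughly 2 mm pressed, which fits a caught carrier. In the scene crop both orange catches lie behind its rear face. I clear the arm for a top view to check.

Run:
```python
from h import *
robot.move_j([-79.452,17.813,.802,86.603,-.252,75.585,-1.558])
t=vision.grab_frame('top');s=vision.grab_frame('scene')
save(np.hstack([cv2.resize(t[185:245,390:450],(400,400),interpolation=2),cv2.resize(s[160:220,100:160],(400,400),interpolation=2)]),'after2.png')
print(robot.current_time_s())
```

```text
41.5667
```

View pics/after2.png

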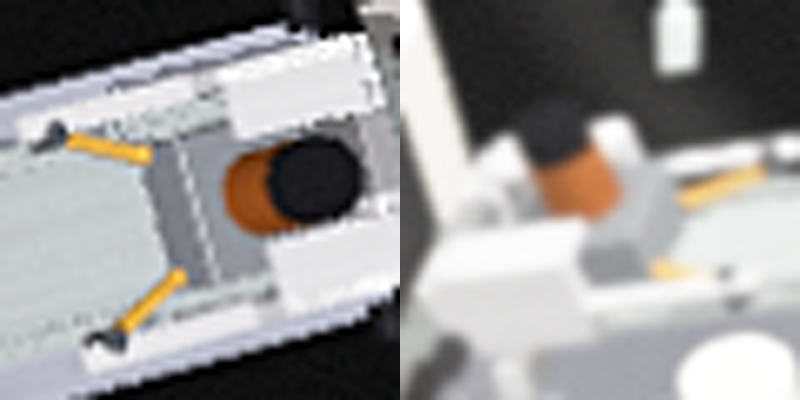

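The top view shows both catch noses, (150,155) and (180,275), swung in at the carrier's rear face, and the carrier square under the lips. I hand it in.

```bash
python3 -c "
from h import *
print(workorder.close_job())"
```

```text
the job is handed in; nothing more can be done
None
```

The carrier is loaded and the job is handed in: the last pictures show both side catches closed behind it, the back-off puts the sprung stop at about 2 mm pressed in, and the arm is clear; no verdict came back.

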